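Turn the spice carousel and hold a spring clip open over its card

TASK

First turn the spice carousel by its post until the standing card is at the pointer on the base and the carousel sits in its detent there. Then squeeze the tails of the big steel spring clip on the storage box's front rim, lift it off, and finish while still holding it wide open over the middle of the card's top edge, so that I can slip a sachet in: upright, the card's edge well inside the gaping jaws, the clip not touching the carousel or card, the card still at the pointer. Do not let go at the end, do not drop the clip, and leave the other things where they are.

Things in the scene. Friction and masses are not known exactly. Their poses are not given: they have to be found in the camera images.
- carousel (a joint): Angle of the carousel's deck (rad), growing anticlockwise from above. 0 = card at the pointer, in the detent. Starts between -1.35 and -0.5: turn it anticlockwise. Detents every 90 degrees draw the deck in when it is let go within 0.07 rad; before the one at 0 lies a bump at -0.085 (about 3 N at the post). Elsewhere the deck stays where left (drag under 1 N).
- carousel_axis (a point): Point on the vertical axis of the steel spice carousel, on its deck's top face, 44 mm above the counter. Deck 260 mm across; its jars and can reach at most 110 mm above the counter. Axes turn with the deck: -x points to the card, -y to the post, z up. A pointer tab on the fixed base stands just outside the rim where the card belongs; its direction varies.
- post_top (a point): Centre of the top of the carousel's upright steel post: 16 mm diameter, top 150 mm above the counter, free-standing for 99 mm above its small foot, 100 mm from the turning axis. 90 degrees round the deck from the card. Made for gripping or pushing. Axes as the deck's.
- card_edge (a point): Middle of the top edge of the stiff white card that stands upright and radially on the deck. Card 70 mm long (along this point's x), 3 mm thick (along y), top edge 165 mm above the counter, its middle 80 mm from the turning axis. Axes turn with the deck.
- clip_grip (a point): Place to grip the big steel spring clip: its middle plane, 45 mm above its pivot. z points up from jaws to tails, x along the pivot, y is the squeeze direction, across the two flat tails (26 mm wide in x, from 35 mm below to 17 mm above this point). At the start it stands upright astride the box's front wall, y across the wall. About 60 g.
- jaw_a (a point): Inner side of the tip of the +y jaw, 101 mm below clip_grip. Jaws are 20 mm wide (x) and hang below the pivot; the roof of the throat between them, 56 mm below clip_grip, rests on the box rim at the start. Distance to jaw_b: 4 mm on the box wall, about 28 mm fully open.
- jaw_b (a point): Inner side of the tip of the -y jaw. The tails splay upward, 50 mm over their outer faces at the top when closed; squeezing them to 24 mm (then parallel, hard stop) opens the jaws fully. A tail needs 4 N to start, 7 N at the stop; 20 to 40 N of grip holds it firmly there.
- box_front_rim (a point): Middle of the top of the front wall (towards the robot) of the fixed clear plastic storage box: open box 160 mm (x) by 220 mm (y), 100 mm high, walls 4 mm. x points from the front wall into the box.
- soup_spoon: Bystander: white ceramic soup spoon, 130 mm long, lying flat; origin under its bowl.
- ice_cream_scoop: Bystander: stainless ice cream scoop, 190 mm long, lying flat; origin near its bowl.
- mug: Bystander: white mug, 80 mm across, 90 mm high; origin under its centre.
- tape_roll: Bystander: roll of packing tape, 100 mm across, 48 mm high, lying flat; origin under its centre.
There are look-alikes about, which are no part of the job. Leave any green look-alike of the part that bears clip_grip alone.

How it is judged:
On the way, in this order (a step that is already met when the one before it is completed fails the run):
1. the carousel sits in the detent with its card at the pointer (value of joint carousel between -0.06 and 0.06 rad and velocity of joint carousel between -0.1 and 0.1 rad/s), for 0.2 s.
2. the clip is squeezed open and lifted off the box (distance between jaw_a and jaw_b above 0.018 m and contact force between clip and storage_box below 0.05 N and height (world z) of clip_grip above 0.175 m and contact force between the fingers and clip above 2 N), for 0.2 s.
At the end, for the whole second after the job is handed in: Carousel still, within 0.06 rad of the pointer; open clip held at rest by the fingers, upright and in line with the card (0.26 rad), jaws over 18 mm apart, card edge 8 mm or more inside, within 22 mm of the card's middle and 10 mm of the jaws' mid-plane, touching no card, carousel or box (all of step 1 and distance between jaw_a and jaw_b above 0.018 m and x of card_edge in the frame of clip_grip between -0.022 and 0.022 m and y of card_edge in the frame of clip_grip between -0.01 and 0.01 m and z of card_edge in the frame of clip_grip between -0.093 and -0.053 m and angle between the x axis of clip_grip and the x axis of card_edge, either way round below 0.26 rad and angle between clip_grip's own z axis and vertical below 0.26 rad and contact force between clip and carousel below 0.1 N and contact force between clip and storage_box below 0.1 N and contact force between the fingers and clip above 2 N and linear speed of clip below 0.03 m/s); the arm keeps its last pose, push and grip.
It fails at once if the clip is dropped (height (world z) of clip_grip below 0.12 m).
It fails at once if one of the other things is moved more than 30 mm (distance of any of soup_spoon, ice_cream_scoop, mug, tape_roll from where it was at the start of the episode above 0.03 m).
It also fails if it takes over 50 s, if anything falls off the work surface, if the arm or the gripper's body presses on something with over 40 N, if the wrist force passes 120 N, or if a joint passes its speed limit or range.

ROBOT

A 6-joint arm with a two-finger parallel gripper is mounted at the origin on the work surface. World frame = base frame: x ahead of the robot, y to its left, z up, the work surface at z = 0. Lengths are in m, angles in rad, forces in N, time in s.
With the tool pointing down it reaches from about 0.275 to 0.775 m from the base axis. Payload 14.6 kg.
Tool frame: the origin (TCP) lies on the centre line of the jaws, within the pads' length; the fingertips stand 19 mm ahead of it and the grasp point (between the pads) is the TCP (ctrl.nose_length is the distance from the TCP to the fingertips, in m); x points along the fingers, y is the direction in which the jaws open and shut, and the axes are right-handed (so a half turn about x gives the same grasp; the last joint's range is limited). The gripper opens to 85 mm and grips with 20 to 120 N. Pads are 22 mm wide; open, the fingers measure 114 mm over their backs; the gripper's body (76 mm by 85 mm) begins 54 mm behind the grasp point. The pads swing forward as they close: fully open they stand 13 mm farther back than shut.
Start: joints at [-1.313, 0.263, -0.048, 1.259, 0, 1.415], TCP at [0.211, -0.481, 0.25] pointing down, gripper open.
Joint ranges: [-2.65, 2.65], [-0.89, 1.7], [-1.18, 1.37], [-2.13, 2.11], [-1.35, 1.29], [-3.14, 3.14]. Speed limits (rad/s): [1.89, 1.89, 2.57, 2.79, 3.14, 3.14].

INTERFACE

Orientations are given as [roll, pitch, yaw] about the fixed x, y, z axes, in that order (R = Rz(yaw) Ry(pitch) Rx(roll)).
In Python, from plant import ctrl, hand, vision, job gives the robot as it stands. Calls block until the motion is done:
- ctrl.move_ptp(position, orientation): joint-space move of the TCP to a pose.
- ctrl.servo_line(position, v=0.15, frame=None): straight line of the TCP; frame=None keeps the orientation; v is the mean speed in m/s.
- ctrl.move_j(angles): joint-space move.
- hand.grip(opening, f_grip=None): opening from 0.0 (shut) to 1.0 (fully open); f_grip is the grip in N (None keeps the last); returns when the fingers have stopped.
- ctrl.wait(seconds).
- ctrl.solve_ik(position, orientation): joint angles nearest the present ones, or None.
- vision.grab_frame(name): name is "scene" or "top"; returns the picture (400x640x3 uint8, red, green, blue); there is no depth.
- vision.calibration(name): a dict with "intrinsics" (3x3 intrinsics, pixels), "R" (3x3) and "t" (3): a world point X has camera coordinates R X + t. Camera axes: x right, y down, z forward; pixel columns grow to the right and rows downward; lengths in m; the calibration is good to about 2 mm. A picture is of the moment at which its call begins. calibration takes no time and is no camera call.
A pose or a line that the arm cannot do raises ctrl.MotionError and nothing moves.
- job.close_job(): hands the job in, once; it reports no verdict.
Readings, each from a call of its own:
- ctrl.get_time(): time.
- ctrl.get_qpos(): joint angles.
- ctrl.get_joint_vel(): joint speeds.
- ctrl.get_tau(): joint torques, N m.
- ctrl.get_position(): TCP position.
- ctrl.get_ee_rot(): TCP orientation.
- ctrl.get_ft_force(): force on the tool from outside, world axes, zero at the start.
- ctrl.get_ft_torque(): the same for the moment, N m.
- ctrl.get_width(): opening from 0.0 (shut) to 1.0 (fully open).
Only numpy, scipy, OpenCV 4.12 (cv2) and the standard library are available. Lean on these libraries where they do the work, as an engineer would, in place of code of your own. Each camera call takes 0.05 s, during which the arm holds its last target.

## Working session

There is one attempt and no reset: what is moved stays moved. The work goes in short steps, each a Python script; the robot and the scene stay as the last script left them, time stands still between calls to the robot, and variables do not carry over. Pictures are saved under pics/ and viewed, and the job is handed in when it is done.

```bash
mkdir -p pics; ls; python3 - <<'E'
from plant import ctrl, hand, vision, job
import cv2,numpy as np
for n in ("scene","top"):
    im=vision.grab_frame(n); cv2.imwrite(f"pics/{n}0.png",im[:,:,::-1])
    c=vision.calibration(n); print(n,{k:np.round(np.array(v),4).tolist() for k,v in c.items()})
print(ctrl.get_time(),ctrl.get_position(),ctrl.get_ee_rot(),ctrl.nose_length)
E
```

```text
pics
scene {'intrinsics': [[377.27, 0.0, 318.0336], [0.0, 377.27, 205.2273], [0.0, 0.0, 1.0]], 'R': [[0.6659, 0.7458, -0.0183], [0.505, -0.4687, -0.7248], [-0.5491, 0.4734, -0.6887]], 't': [-0.3374, -0.1519, 1.3095]}
top {'intrinsics': [[483.3506, 0.0, 315.753], [0.0, 483.3506, 202.6749], [0.0, 0.0, 1.0]], 'R': [[-0.0257, -0.9993, -0.0256], [-0.9984, 0.0269, -0.0492], [0.0499, 0.0243, -0.9985]], 't': [0.0322, 0.478, 1.3478]}
0.1 [ 0.21054834 -0.48067906  0.2498591 ] [-1.73781087  1.56981666  1.81658536] 0.019
```

View pics/scene0.png

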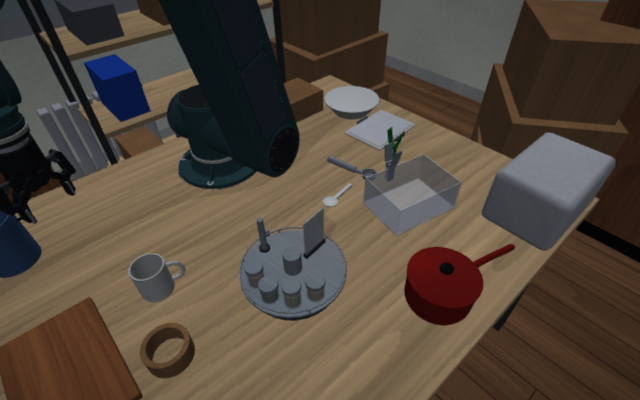

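View pics/top0.png

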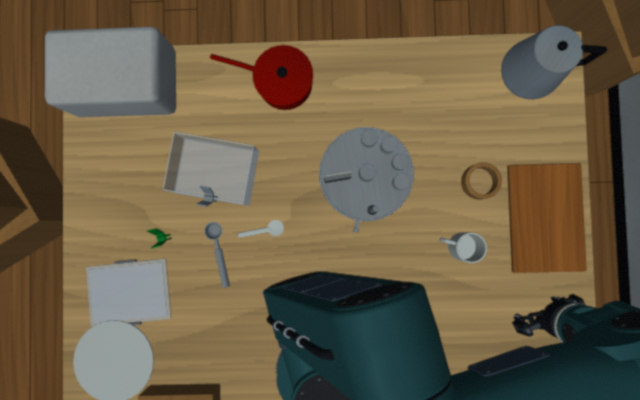

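```bash
python3 - <<'E'
import cv2,numpy as np
t=cv2.imread("pics/top0.png"); s=cv2.imread("pics/scene0.png")
a=cv2.resize(t[110:250,300:440],(560,560),interpolation=cv2.INTER_CUBIC);cv2.imwrite("pics/c1.png",a)
a=cv2.resize(t[125:255,140:270],(520,520),interpolation=cv2.INTER_CUBIC)
cv2.imwrite("pics/c2.png",a)
a=cv2.resize(s[120:245,310:470],(800,625-25),interpolation=cv2.INTER_CUBIC);cv2.imwrite("pics/c3.png",a)
a=cv2.resize(s[200:320,225:355],(650,600),interpolation=cv2.INTER_CUBIC);cv2.imwrite("pics/c4.png",a)
E
```

```text
(no output)
```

View pics/c1.png

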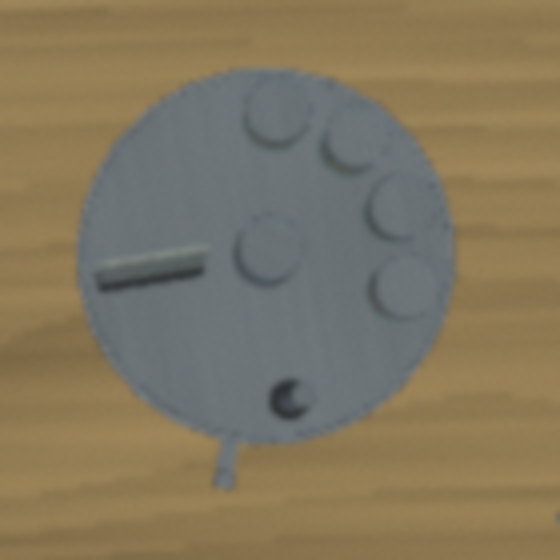

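View pics/c2.png

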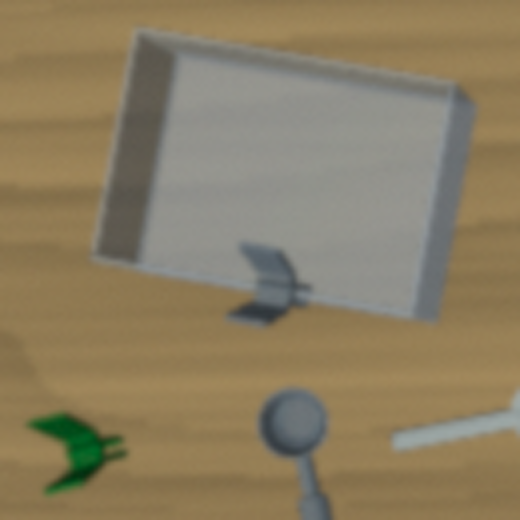

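View pics/c3.png

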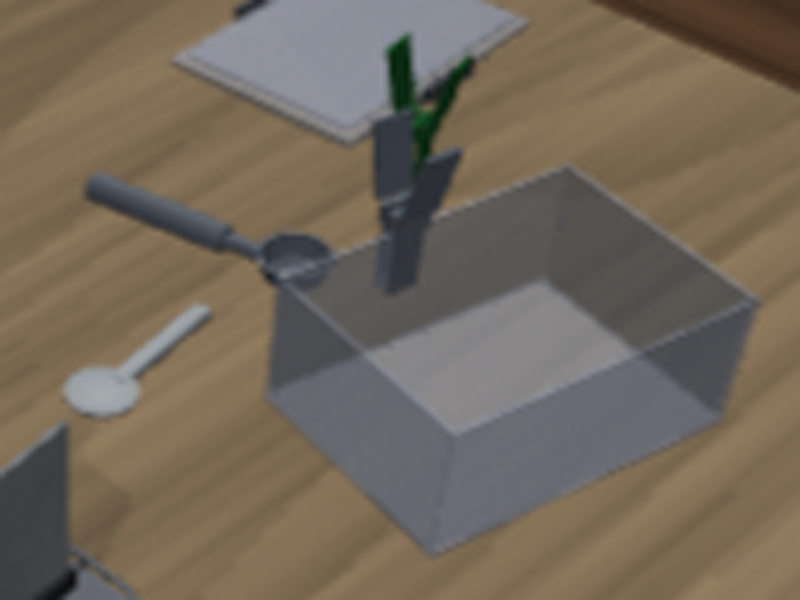

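View pics/c4.png

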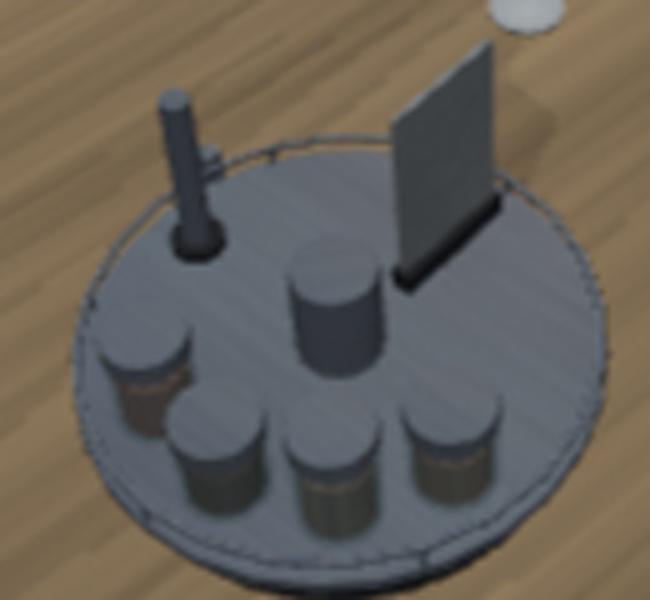

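Top view: deck centred near (367,173), card at (338,177), post at (374,208), pointer tab at (357,228). Candidates for the clip: the steel clip astride the box's front rim at top (207,195) / scene (391,160), and the green look-alike at top (158,238) / scene (394,138). The crops show the grey one standing on the front rim, so I choose that one. Next I measure.

```bash
cat > h.py <<'E'
from plant import ctrl, hand, vision, job
import cv2,numpy as np
C={n:{k:np.array(v) for k,v in vision.calibration(n).items()} for n in("scene","top")}
def tri(pt,ps):
    P=[C[n]["intrinsics"]@np.c_[C[n]["R"],C[n]["t"]] for n in("top","scene")]
    X=cv2.triangulatePoints(P[0],P[1],np.array(pt,float).reshape(2,1),np.array(ps,float).reshape(2,1))[:,0]
    X=X[:3]/X[3]; return X, proj("top",X)-pt, proj("scene",X)-ps
def proj(n,X):
    c=C[n]; x=c["intrinsics"]@(c["R"]@np.array(X)+c["t"]); return x[:2]/x[2]
def plane(n,p,z):
    c=C[n]; d=c["R"].T@np.linalg.inv(c["intrinsics"])@np.array([p[0],p[1],1.]); o=-c["R"].T@c["t"]
    return o+d*(z-o[2])/d[2]
E
python3 - <<'E'
from h import *
np.set_printoptions(precision=4,suppress=True)
t=lambda x,y:(300+x/4-.375,110+y/4-.375)   # c1
s=lambda x,y:(225+x/5-.4,200+y/5-.4)       # c4
t2=lambda x,y:(140+x/4-.375,125+y/4-.375)
s2=lambda x,y:(310+x/5-.4,120+y/4.8-.4)
print("post",*tri(t(301,394),s(175,102)), plane("top",t(301,394),.15),plane("scene",s(175,102),.15))
for a,b in(((97,263),(490,43)),((210,247),(394,122))):
    print("card",*tri(t(*a),s(*b)),plane("top",t(*a),.165),plane("scene",s(*b),.165))
im=cv2.imread("pics/top0.png"); crop=im[110:250,300:440].astype(int)
m=((crop[:,:,0]>=crop[:,:,2]-12)*255).astype(np.uint8)
m=cv2.morphologyEx(m,cv2.MORPH_OPEN,np.ones((9,9)))
cs=max(cv2.findContours(m,cv2.RETR_EXTERNAL,cv2.CHAIN_APPROX_NONE)[0],key=cv2.contourArea)
e=cv2.fitEllipse(cs); print(e)
W=np.array([plane("top",(p[0]+300,p[1]+110),.044) for p in cs[:,0]])[:,:2]
A=np.c_[2*W,np.ones(len(W))];r=np.linalg.lstsq(A,(W**2).sum(1),rcond=None)[0];print("axis",r[:2],"R",np.sqrt(r[2]+r[0]**2+r[1]**2))
for p in((222,488),(230,438)):
  for z in(.0,.02,.044): print("ptr",z,plane("top",t(*p),z))
print("ptr scene",plane("scene",s(212,160),.02),plane("scene",s(208,180),.02))
# box rim corners front: left, right
for a,b in(((95,260),(570,168)),((438,321),(277,272))):
    print("rim",*tri(t2(*a),s2(*b)),plane("top",t2(*a),.1),plane("scene",s2(*b),.1))
E
```

```text
post [ 0.4537 -0.1336  0.1447] [0.3089 0.1795] [ 0.6177 -0.0533] [ 0.454  -0.1323  0.15  ] [ 0.4576 -0.1373  0.15  ]
card [ 0.5385 -0.0072  0.1609] [0.4002 0.2942] [ 0.8542 -0.0954] [ 0.5389 -0.0062  0.165 ] [ 0.5406 -0.0117  0.165 ]
card [ 0.5472 -0.0771  0.1625] [-0.0249 -0.0172] [-0.0543  0.0054] [ 0.5469 -0.0771  0.165 ] [ 0.5492 -0.0785  0.165 ]
((65.97728729248047, 63.75532150268555), (92.55909729003906, 92.97988891601562), 59.226478576660156)
axis [ 0.5535 -0.121 ] R 0.12759548660434966
ptr 0.0 [ 0.3944 -0.0892  0.    ]
ptr 0.02 [ 0.3947 -0.0881  0.02  ]
ptr 0.044 [ 0.395  -0.0868  0.044 ]
ptr 0.0 [ 0.4296 -0.0959  0.    ]
ptr 0.02 [ 0.4293 -0.0947  0.02  ]
ptr 0.044 [ 0.429  -0.0933  0.044 ]
ptr scene [ 0.393  -0.0865  0.02  ] [ 0.4035 -0.0968  0.02  ]
rim [0.5208 0.4238 0.0938] [-0.1171 -0.1256] [-0.2384  0.0353] [0.5199 0.4214 0.1   ] [0.5256 0.4168 0.1   ]
rim [0.4765 0.1962 0.1073] [-1.5017 -1.339 ] [-3.0213  0.3309] [0.4732 0.1935 0.1   ] [0.4755 0.2104 0.1   ]
```

```bash
python3 - <<'E'
import cv2,numpy as np
t=cv2.imread("pics/top0.png"); s=cv2.imread("pics/scene0.png")
a=cv2.resize(t[180:210,190:225],None,fx=16,fy=16,interpolation=cv2.INTER_CUBIC)
b=cv2.resize(s[138:188,380:410],None,fx=9.6,fy=9.6,interpolation=cv2.INTER_CUBIC)
print(a.shape,b.shape)
cv2.imwrite("pics/c5.png",a);cv2.imwrite("pics/c6.png",b)
E
```

```text
(480, 560, 3) (480, 288, 3)
```

View pics/c5.png

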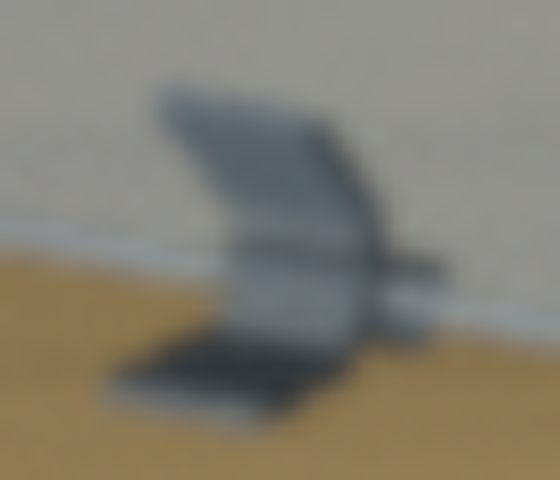

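View pics/c6.png

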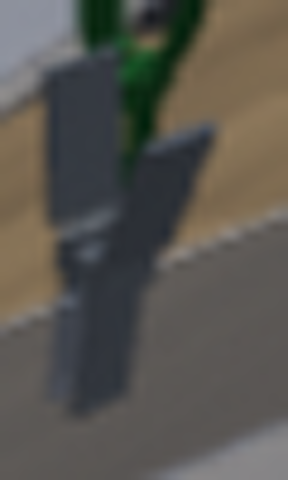

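```bash
python3 - <<'E'
from h import *
np.set_printoptions(precision=4,suppress=True)
t=lambda x,y:(190+x/16-.47,180+y/16-.47)
s=lambda x,y:(380+x/9.6-.45,138+y/9.6-.45)
P=[]
for a,b in(((260,425),(48,75)),((105,395),(120,45)),((320,120),(145,145)),((155,92),(213,122))):
    X=tri(t(*a),s(*b)); Y=plane("top",t(*a),.173);P.append(Y); print(X[0],X[2],Y,plane("scene",s(*b),.173))
P=np.array(P);print("mean",P.mean(0), "dir",(P[1]-P[0]),P[3]-P[2], P[2:].mean(0)-P[:2].mean(0))
t2=lambda x,y:(140+x/4-.375,125+y/4-.375)
s2=lambda x,y:(310+x/5-.4,120+y/4.8-.4)
q=[plane("top",t2(*a),.1)for a in((95,260),(415,311))];print(q,np.linalg.norm(q[0]-q[1]),(q[0]-q[1]))
print([plane("scene",s2(*a),.1)for a in((570,168),(277,272))])
E
```

```text
[0.4697 0.2921 0.1646] [ 0.1516 -0.0205] [0.4695 0.2902 0.173 ] [0.4769 0.2818 0.173 ]
[0.4754 0.3164 0.1666] [-0.1706  0.0233] [0.4748 0.3144 0.173 ] [0.4813 0.309  0.173 ]
[0.5167 0.2804 0.1697] [ 0.4078 -0.0572] [0.5169 0.28   0.173 ] [0.5188 0.2755 0.173 ]
[0.5216 0.3065 0.1677] [ 0.69   -0.0998] [0.522  0.3059 0.173 ] [0.5249 0.2984 0.173 ]
mean [0.4958 0.2976 0.173 ] dir [0.0053 0.0243 0.    ] [0.0051 0.0259 0.    ] [ 0.0473 -0.0093  0.    ]
[array([0.5199, 0.4214, 0.1   ]), array([0.4802, 0.2086, 0.1   ])] 0.2163867163002262 [0.0397 0.2127 0.    ]
[array([0.5256, 0.4168, 0.1   ]), array([0.4755, 0.2104, 0.1   ])]
```

```bash
cat >> h.py <<'E'
from scipy.spatial.transform import Rotation
def ori(adeg):
    a=np.radians(adeg); c,s=np.cos(a),np.sin(a)
    M=np.array([[0,c,s],[0,s,-c],[-1,0,0]])
    return Rotation.from_matrix(M).as_euler("xyz")
AX=np.array([.5535,-.121]); PTR=168.1
def post(azdeg,z,r=.1):
    a=np.radians(azdeg); return [AX[0]+r*np.cos(a),AX[1]+r*np.sin(a),z]
E
python3 - <<'E' 2>&1 | grep -v Warn
from h import *
np.set_printoptions(precision=3,suppress=True)
r=ctrl.get_ee_rot();M=Rotation.from_euler("xyz",r).as_matrix();print(M)
for k in(0,180):
  for az in(187,220,258): print("post",k,az,ctrl.solve_ik(post(az,.135),ori(az+90+k)))
for a in(-10.8,169.2): print("clip",ctrl.solve_ik([.4965,.296,.156],ori(a)),ctrl.solve_ik([.4965,.296,.3],ori(a)))
a=np.radians(168.1);c=AX+.08*np.array([np.cos(a),np.sin(a)]);print(c)
for a in(78.1,258.1): print("fin",ctrl.solve_ik([*c,.24],ori(a)))
E
```

```text
[[-0.     0.401 -0.916]
 [ 0.001 -0.916 -0.401]
 [-1.    -0.001 -0.   ]]
post 0 187 [-0.458  0.245 -0.404  0.922  0.     2.562]
post 0 220 [-0.53   0.305 -0.314  0.951  0.     1.914]
post 0 258 [-0.531  0.406 -0.152  1.012  0.     1.249]
post 180 187 [-0.458  0.245 -0.404  0.922  0.    -0.58 ]
post 180 220 [-0.53   0.305 -0.314  0.951  0.    -1.228]
post 180 258 [-0.531  0.406 -0.152  1.012  0.    -1.893]
clip [ 0.397  0.396 -0.109  1.066  0.     2.156] [0.397 0.35  0.213 1.434 0.    2.156]
clip [ 0.397  0.396 -0.109  1.066  0.    -0.986] [ 0.397  0.35   0.213  1.434  0.    -0.986]
[ 0.475 -0.105]
fin [-0.384  0.201 -0.161  1.209  0.    -0.176]
fin [-0.384  0.201 -0.161  1.209  0.     2.965]
```

```bash
python3 - <<'E'
from h import *
np.set_printoptions(precision=3,suppress=True)
hand.grip(0.7,20)
p=np.array([.4548,-.1345])
ctrl.move_ptp([*p,.22],ori(187+270)); print(ctrl.get_time(),ctrl.get_qpos())
ctrl.servo_line([*p,.137],v=.1); print(ctrl.get_time(),ctrl.get_ft_force())
cv2.imwrite("pics/s1.png",vision.grab_frame("scene")[200:320,200:360,::-1].repeat(4,0).repeat(4,1))
cv2.imwrite("pics/t1.png",vision.grab_frame("top")[110:250,290:450,::-1].repeat(4,0).repeat(4,1))
E
```

```text
2.225 [-0.46   0.189 -0.232  1.149 -0.    -0.581]
3.2083 [-0.282  0.131  0.497]<sys>:0: UserWarning: Gimbal lock detected. Setting third angle to zero since it is not possible to uniquely determine all angles.
```

View pics/s1.png

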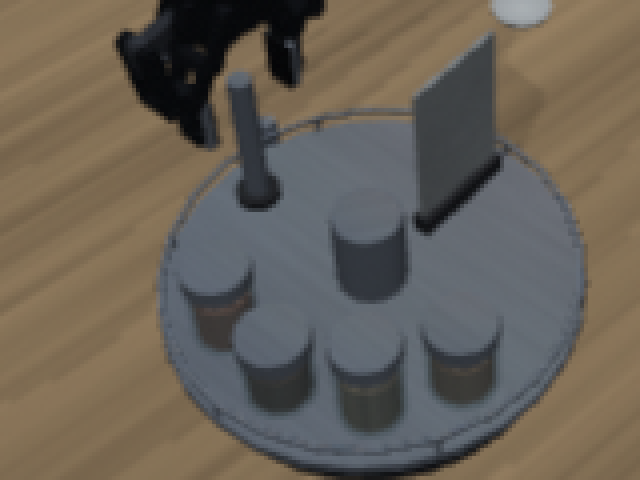

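```bash
python3 - <<'E' 2>/dev/null
from h import *
np.set_printoptions(precision=3,suppress=True)
x=ctrl.get_position();print(x)
for z in(.118,.137,.15):print(z,(proj("scene",[x[0],x[1],z])-[200,200])*4)
print((proj("top",[x[0],x[1],.15])-[290,110])*4)
E
```

```text
[ 0.455 -0.135  0.138]
0.118 [246.189 112.569]
0.137 [242.328  90.847]
0.15 [239.622  75.618]
[343.202 390.668]
```

View pics/t1.png

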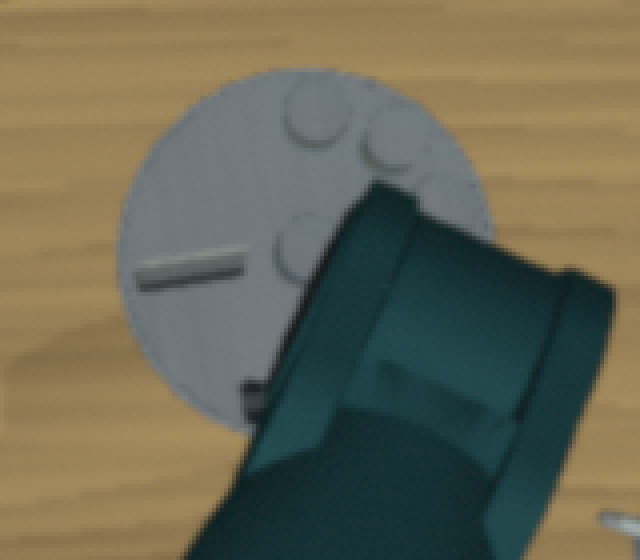

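The post's top at (240,78) in the scene crop sits where the TCP projects (239.6,75.6), between the fingers. I'll grip and turn.

```bash
python3 - <<'E' 2>/dev/null
from h import *
np.set_printoptions(precision=3,suppress=True)
hand.grip(0.0,20); print("w",ctrl.get_width(),ctrl.get_ft_force(),ctrl.get_time())
x=ctrl.get_position();d=np.array(x[:2])-AX;az0=np.degrees(np.arctan2(d[1],d[0]))%360;r0=np.hypot(*d);print(az0,r0)
az1=PTR+90
for az in np.linspace(az0,az1,9)[1:]:
    r=r0+(0.1-r0)*(az-az0)/(az1-az0)
    ctrl.servo_line(post(az,x[2],r),v=.06,frame=ori(az+270))
    f=ctrl.get_ft_force();a=np.radians(az)
    print(round(az,1),"rad %.1f tan %.1f z %.1f"%(f[0]*np.cos(a)+f[1]*np.sin(a),-f[0]*np.sin(a)+f[1]*np.cos(a),f[2]),ctrl.get_time())
cv2.imwrite("pics/s2.png",vision.grab_frame("scene")[200:320,200:360,::-1].repeat(4,0).repeat(4,1))
cv2.imwrite("pics/t2.png",vision.grab_frame("top")[110:250,290:450,::-1].repeat(4,0).repeat(4,1))
E
```

```text
w 0.17874412694115255 [-1.342  0.068  3.286] 3.775
187.80386419778526 0.09955978695034948
196.6 rad -1.0 tan 0.7 z 0.9 4.1833
205.4 rad -1.5 tan 2.5 z -0.4 4.5917
214.2 rad -2.7 tan 1.5 z -0.3 5.0
223.0 rad -5.3 tan 1.0 z -0.1 5.4083
231.7 rad -6.1 tan 1.2 z 1.5 5.8167
240.5 rad -6.1 tan 1.4 z 2.3 6.225
249.3 rad -6.0 tan 1.8 z 3.3 6.6333
258.1 rad -6.7 tan 1.4 z 3.4 7.0417
```

View pics/s2.png

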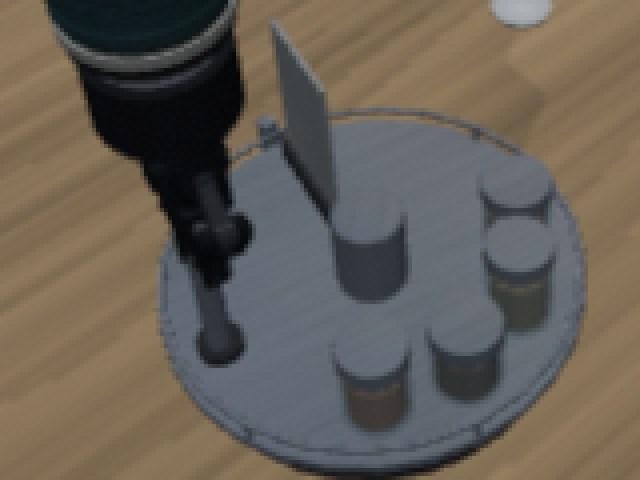

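View pics/t2.png

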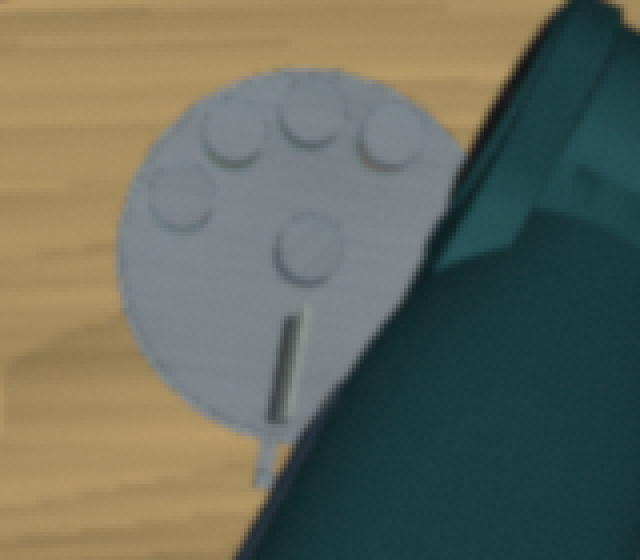

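```bash
python3 - <<'E' 2>/dev/null
from h import *
np.set_printoptions(precision=3,suppress=True)
hand.grip(0.6); print(ctrl.get_width(),ctrl.get_ft_force())
x=ctrl.get_position(); ctrl.servo_line([x[0],x[1],.22],v=.15)
ctrl.move_ptp([.47,.1,.30],ori(169.2))
print(ctrl.get_time())
im=vision.grab_frame("top");cv2.imwrite("pics/t3f.png",im[:,:,::-1])
cv2.imwrite("pics/t3.png",cv2.resize(im[110:250,290:450,::-1],None,fx=4,fy=4,interpolation=cv2.INTER_CUBIC))
im=vision.grab_frame("scene");cv2.imwrite("pics/s3f.png",im[:,:,::-1])
E
```

```text
0.5989993485552082 [ 0.409  0.547 -0.368]
9.5417
```

View pics/t3.png

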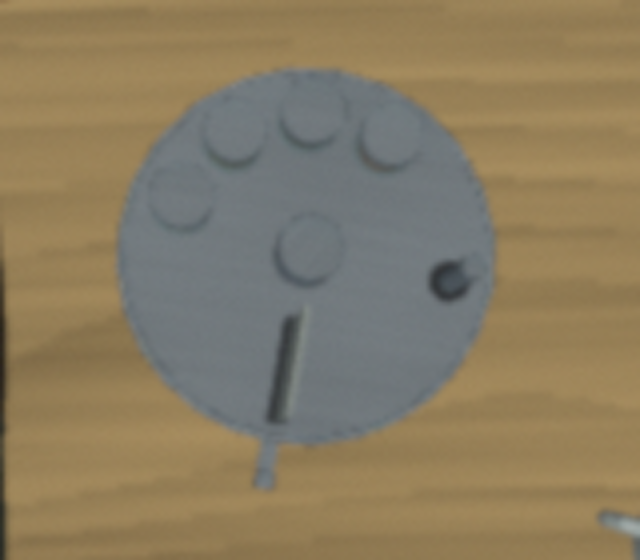

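View pics/s3f.png

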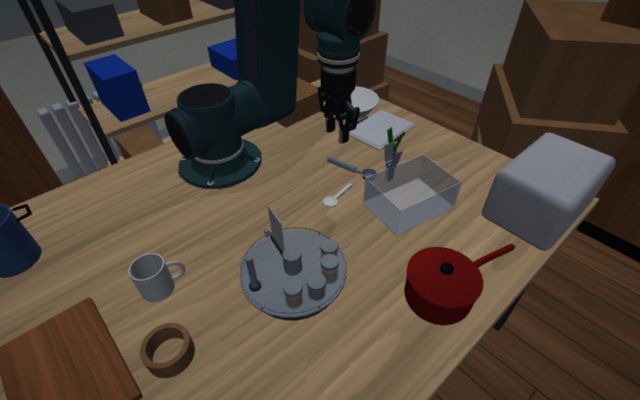

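```bash
python3 - <<'E' 2>/dev/null
import cv2
s=cv2.imread("pics/s3f.png");t=cv2.imread("pics/t3f.png")
a=cv2.resize(s[200:300,235:305],None,fx=6,fy=6,interpolation=cv2.INTER_CUBIC)
b=cv2.resize(t[180:235,345:380],None,fx=10,fy=10,interpolation=cv2.INTER_CUBIC)[:, :350]
b=cv2.copyMakeBorder(b,0,600-550,0,0,cv2.BORDER_CONSTANT)
cv2.imwrite("pics/c7.png",cv2.hconcat([a,b]))
E
python3 - <<'E' 2>/dev/null
from h import *
p=plane("top",(290+472/4-.375,110+266/4-.375),.15);d=p[:2]-AX;print(p,np.degrees(np.arctan2(d[1],d[0]))%360-90)
p=plane("top",(290+449/4-.375,110+281/4-.375),.05);d=p[:2]-AX;print(p,np.degrees(np.arctan2(d[1],d[0]))%360-90)
E
```

```text
[ 0.53256282 -0.2172322   0.15      ] 167.72548128012306
[ 0.5327138  -0.21796005  0.05      ] 167.90012939268536
```

View pics/c7.png

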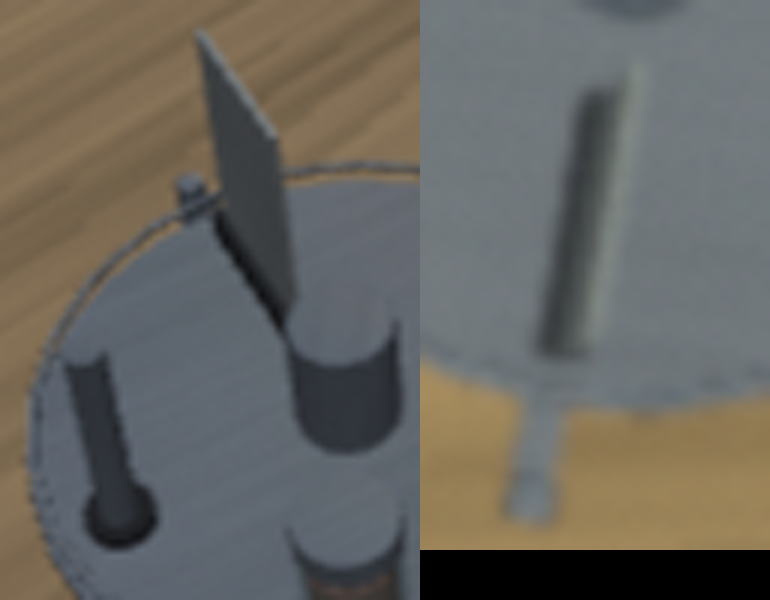

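The post bears 167.7–167.9° (less 90°) against the pointer's 168.1°, so the deck is in its detent. Card edge ends: scene crop (199,33)/(276,136), top crop (218,65)/(175,345). Now I go to the clip.

```bash
python3 - <<'E' 2>/dev/null
from h import *
np.set_printoptions(precision=4,suppress=True)
t=lambda x,y:(345+x/10-.45,180+y/10-.45)
s=lambda x,y:(235+x/6-.42,200+y/6-.42)
for a,b in(((218,65),(276,136)),((175,345),(199,33))):
    print(tri(t(*a),s(*b))[0],plane("top",t(*a),.165),plane("scene",s(*b),.165))
a=np.radians(167.9);print("from axis",AX+.08*np.array([np.cos(a),np.sin(a)]))
hand.grip(1.0,30)
p=[.4965,.296]
ctrl.move_ptp([*p,.235],ori(169.2));ctrl.servo_line([*p,.185],v=.12)
print(ctrl.get_time(),ctrl.get_ft_force(),ctrl.get_position())
im=vision.grab_frame("scene");cv2.imwrite("pics/s4.png",cv2.resize(im[100:200,340:440,::-1],None,fx=6,fy=6,interpolation=cv2.INTER_CUBIC))
for z in(.173,.156,.1):print((proj("scene",[*p,z])-[340,100]+.42)*6)
E
```

```text
[ 0.5089 -0.1119  0.1638] [ 0.5091 -0.1114  0.165 ] [ 0.5095 -0.1133  0.165 ]
[ 0.4397 -0.0989  0.1612] [ 0.4396 -0.0986  0.165 ] [ 0.4432 -0.101   0.165 ]
from axis [ 0.4753 -0.1042]
11.4917 [ 0.2599 -0.3459 -0.5653] [0.4969 0.2954 0.1859]
[321.8346 280.273 ]
[317.5536 310.2204]
[304.0914 404.3949]
```

View pics/s4.png

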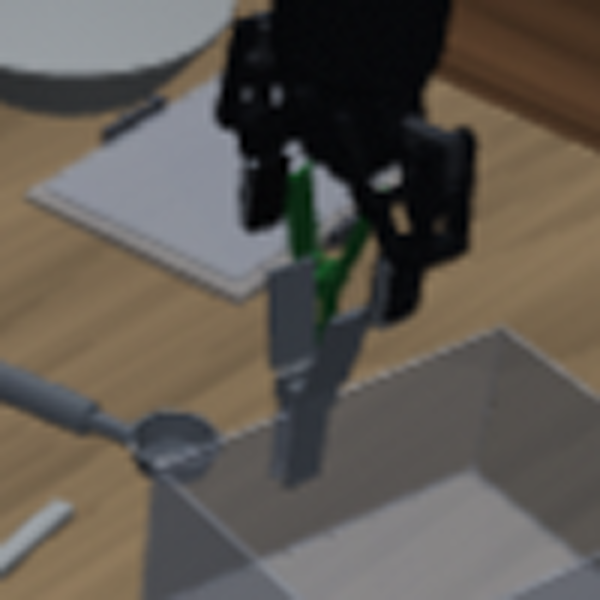

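The fingers straddle the tails: tips at (265,215) and (400,310), tail tops at (290,270) and (350,315), with the green clip well behind. I shift slightly towards the scene estimate, go down and squeeze.

```bash
python3 - <<'E' 2>/dev/null
from h import *
np.set_printoptions(precision=3,suppress=True)
p=[.4975,.2945]
ctrl.servo_line([*p,.158],v=.08); print(ctrl.get_time(),ctrl.get_ft_force(),ctrl.get_position())
hand.grip(0.0,30); ctrl.wait(.2); print("w",ctrl.get_width(),ctrl.get_width()*85,ctrl.get_ft_force(),ctrl.get_time())
im=vision.grab_frame("scene");cv2.imwrite("pics/s5.png",cv2.resize(im[100:200,340:440,::-1],None,fx=6,fy=6,interpolation=cv2.INTER_CUBIC))
E
```

```text
12.0333 [-0.803  0.895 -0.057] [0.498 0.295 0.158]
w 0.26939375052460285 22.898468794591242 [-5.886  0.17  16.369] 12.85
```

View pics/s5.png

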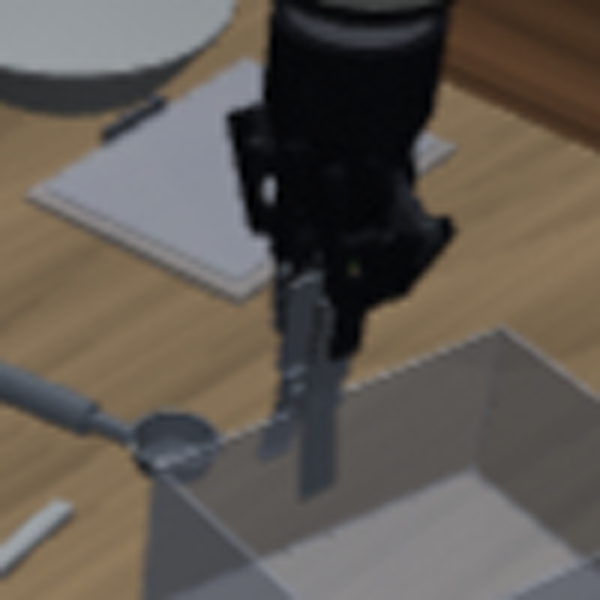

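Squeezed to 22.9 mm, and the picture shows parallel tails at (300,330) with the jaws open astride the rim. Lift.

```bash
python3 - <<'E' 2>/dev/null
from h import *
np.set_printoptions(precision=3,suppress=True)
hand.grip(0.0,35)
x=ctrl.get_position()
ctrl.servo_line([x[0],x[1],.30],v=.07); ctrl.wait(.3)
print(ctrl.get_width(),ctrl.get_ft_force(),ctrl.get_ft_torque(),ctrl.get_time())
im=vision.grab_frame("scene");cv2.imwrite("pics/s6.png",cv2.resize(im[60:160,340:440,::-1],None,fx=6,fy=6,interpolation=cv2.INTER_CUBIC))
E
```

```text
0.2614247104250628 [-0.576 -0.065 -0.828] [ 0.018 -0.007 -0.027] 15.5917
```

View pics/s6.png

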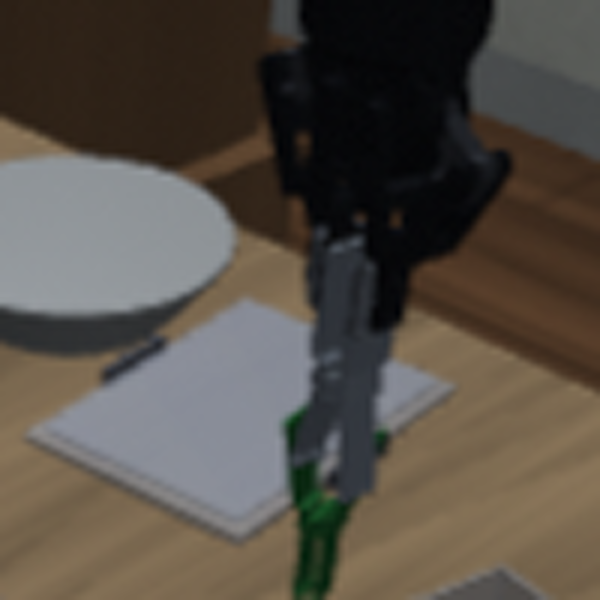

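Lifted and still open (width 0.261). Moving above the card.

```bash
python3 - <<'E' 2>/dev/null
from h import *
np.set_printoptions(precision=3,suppress=True)
ctrl.move_ptp([.475,-.1053,.31],ori(77.9)); ctrl.wait(.2)
print(ctrl.get_width(),ctrl.get_ft_force(),ctrl.get_position(),ctrl.get_qpos(),ctrl.get_time())
im=vision.grab_frame("scene");cv2.imwrite("pics/s7.png",cv2.resize(im[150:250,220:320,::-1],None,fx=6,fy=6,interpolation=cv2.INTER_CUBIC))
im=vision.grab_frame("top");cv2.imwrite("pics/t7.png",cv2.resize(im[150:250,300:420,::-1],None,fx=6,fy=6,interpolation=cv2.INTER_CUBIC))
a=np.radians(167.9);u=np.array([np.cos(a),np.sin(a)]);v=np.array([-u[1],u[0]])
x=np.array(ctrl.get_position())
for z in(.327,.308,.209):
  print(z,[np.round((proj("scene",[*(x[:2]+du*u+dv*v),z-.002])-[220,150]+.42)*6).tolist() for du in(-.01,.01) for dv in(-.014,.014)])
E
```

```text
0.25822718906258374 [-0.25  -0.272 -0.444] [ 0.475 -0.105  0.31 ] [-0.384  0.185  0.007  1.393  0.    -0.175] 17.325
0.327 [[333.0, 49.0], [258.0, 75.0], [309.0, 20.0], [234.0, 44.0]]
0.308 [[338.0, 93.0], [264.0, 119.0], [314.0, 64.0], [241.0, 89.0]]
0.209 [[363.0, 303.0], [296.0, 329.0], [341.0, 272.0], [274.0, 297.0]]
```

View pics/s7.png

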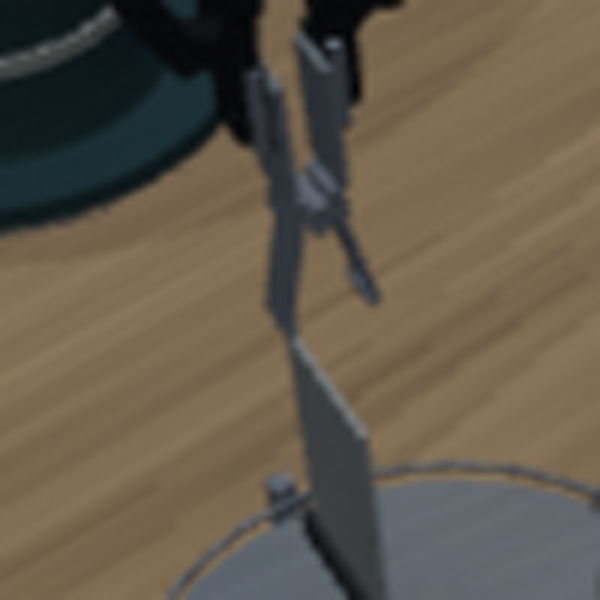

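View pics/t7.png

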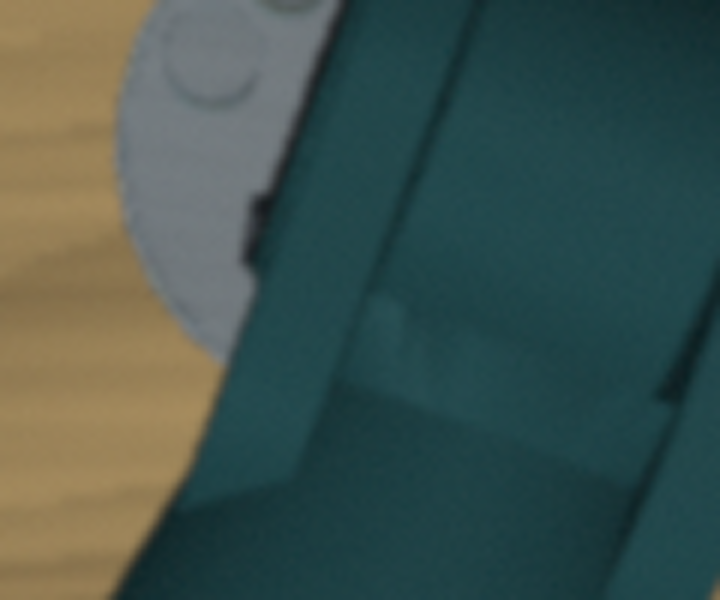

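Clip hangs open, jaw tips at (288,333) and (375,303). They match the model within about 1 mm and straddle the card edge running (295,340)–(365,437). I'll lower to just above the edge and check.

```bash
python3 - <<'E' 2>/dev/null
from h import *
np.set_printoptions(precision=3,suppress=True)
ctrl.servo_line([.475,-.1053,.272],v=.08); ctrl.wait(.1)
print(ctrl.get_ft_force(),ctrl.get_time())
im=vision.grab_frame("scene");cv2.imwrite("pics/s8.png",cv2.resize(im[175:255,230:310,::-1],None,fx=7.5,fy=7.5,interpolation=cv2.INTER_CUBIC))
f=lambda X:np.round((proj("scene",X)-[230,175]+.43)*7.5).tolist()
a=np.radians(167.9);u=np.array([np.cos(a),np.sin(a)])
print([f([*(np.array([.475,-.1053])+d*u),.165]) for d in(-.035,0,.035)])
E
```

```text
[ 0.328 -0.438 -0.006] 18.15
[[384.0, 356.0], [335.0, 287.0], [289.0, 221.0]]
```

View pics/s8.png

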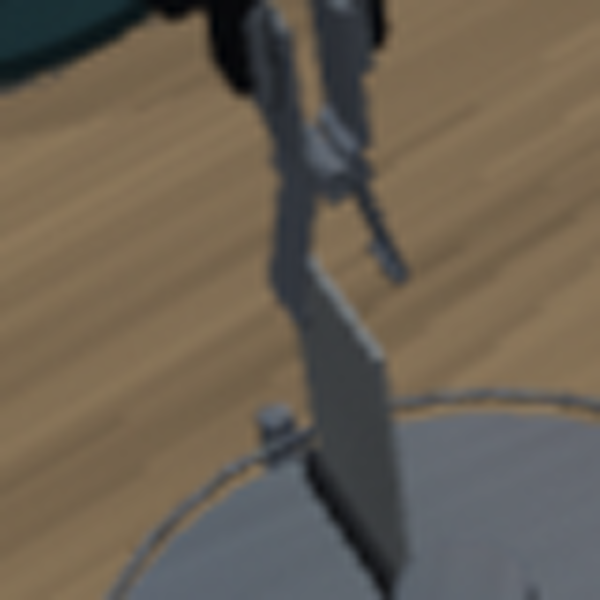

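The card end at (382,358) matches the model (384,356). The jaw-tip midpoint is about (349,300), in line with the edge. Lowering to the final height.

```bash
python3 - <<'E' 2>/dev/null
from h import *
np.set_printoptions(precision=3,suppress=True)
ctrl.servo_line([.475,-.1053,.243],v=.06); ctrl.wait(.4)
print(ctrl.get_ft_force(),ctrl.get_width(),ctrl.get_position(),ctrl.get_time())
im=vision.grab_frame("scene");cv2.imwrite("pics/s9f.png",im[:,:,::-1]);cv2.imwrite("pics/s9.png",cv2.resize(im[175:255,230:310,::-1],None,fx=7.5,fy=7.5,interpolation=cv2.INTER_CUBIC))
E
```

```text
[-0.771 -0.456 -0.179] 0.2626888086515677 [ 0.475 -0.105  0.243] 19.2333
```

View pics/s9.png

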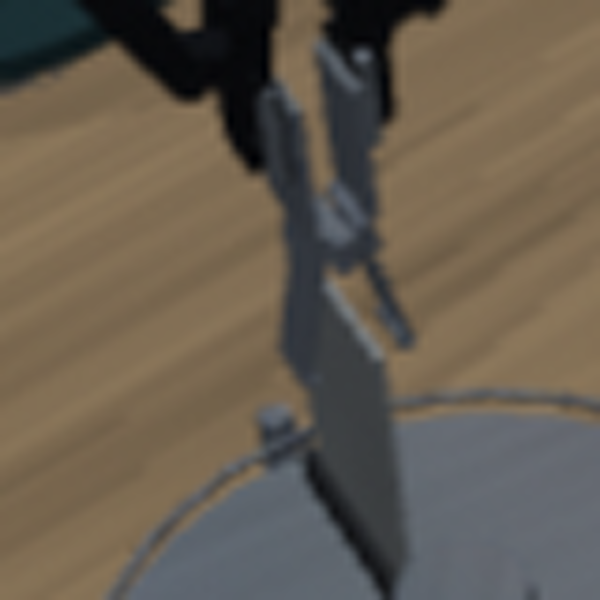

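View pics/s9f.png

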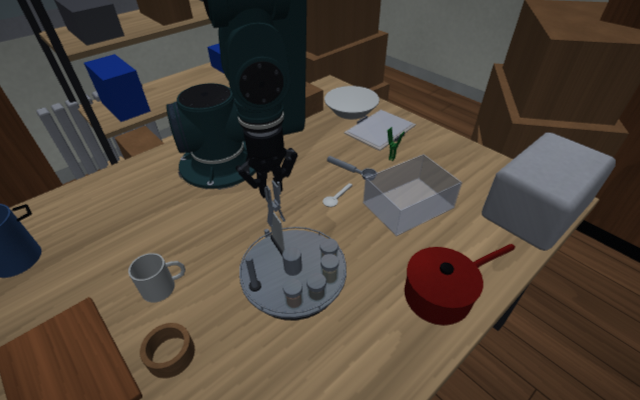

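```bash
python3 - <<'E' 2>/dev/null
from h import *
a=np.radians(167.9);u=np.array([np.cos(a),np.sin(a)])
for z in(.135,.14,.145):print(z,np.round((proj("scene",[*(np.array([.475,-.1053])-.01*u),z])-[230,175]+.43)*7.5))
print(ctrl.get_ft_force(),ctrl.get_width())
job.close_job()
E
```

```text
0.135 [358. 373.]
0.14 [356. 362.]
0.145 [355. 351.]
[ 0.11112412 -0.18897872 -0.84703208] 0.264407565706174
the job is handed in; nothing more can be done
```

I handed the job in at about 19 s, with the clip held open over the middle of the card's top edge. No verdict was reported, so what follows is from my own checks.

- **Carousel:** I gripped the post and turned the deck about 70° anticlockwise, then let go. In the pictures the post (less 90°) bore 167.7–167.9° against 168.1° for the pointer, so I take it to be in its detent. The last scene picture shows the card still there.
- **Clip:** I squeezed the steel clip on the box's front rim, lifted it off, and carried it over the card at 35 N grip. I left the green look-alike alone.
- **Final position:** The jaw tips' midpoint was at pixel (357,364), against (356,362) predicted for tips at 0.14 m height. That puts the tips about 25 mm below the card's edge, centred to about 1 mm. Jaw opening was about 22 mm at the tails (width 0.264), and the force on the tool was under 1 N, so I saw no sign of contact.
- **Other things:** I did not measure the bystanders' positions again. They look unmoved in the last scene picture.
- **Disagreement:** The two cameras differed by several millimetres, about 5–10 mm on the clip and 2–4 mm on the card. I used values in between, and the grasp and the fit over the card both came out right.

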